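# Fit the locating fork that matches the bottle at the filling stand

### The job

A bottle stands under the filling nozzle; which of the two sizes it is changes from run to run. Pull the drawer open, take out the locating fork that matches that bottle (long wide fork for the large bottle, short narrow one for the small), lay it flat on the bench and slide it all the way in around the foot of the bottle, so that the bottle sits at the bottom of the notch. The bottle must stay standing where it is under the nozzle; leave the other fork in the drawer and the other bottle, the tray of caps and the beaker in their places.

Things in the scene. Friction and masses are not known exactly. Their poses are not given: they have to be found in the camera images.
- unit_drawer0 (a joint): drawer of the low metal drawer unit (252 deep x 220 wide x 102 mm high, standing on the bench, front towards the robot). 0 = closed, grows in m as it is pulled out, stop at 0.175. Pulled out 0.165 or more, the whole of either fork is clear of the unit's top board
- unit_drawer0_handle (a point): middle of the drawer's bar handle: horizontal steel bar 11 mm thick, 110 mm long, 35 mm off the drawer front (29 mm free behind it), about 30 mm below the top of the unit. Moves with the drawer; its x axis points into the unit, so the drawer pulls out along its -x
- rack_mid (a point): point on the drawer's floor midway between the two fork slots; moves with the drawer. Axes as the handle's: the slots lie 40 mm to +y and 40 mm to -y of it, running along x. Drawer walls rise 58 mm above this floor, the front 65 mm; the drawer is 178 mm wide inside
- fork_large: large fork, fits the large bottle: black plastic plate 132 x 62 x 18 mm, solid for 84 mm, then a straight notch 50 wide, 48 deep in its +x end (arms 6 wide). Origin: centre of the solid part (tail 42 mm to -x; fitted bottle's axis 67 to +x). x along it to the notch, y through its thickness, z across its width. Starts on its long edge in a drawer slot, z up, x to the back, between rails 22 high.
- fork_small: small fork, fits the small bottle: black plastic plate 106 x 52 x 18 mm, solid for 70 mm, then a straight notch 38 wide, 36 deep in its +x end (arms 7 wide). Origin: centre of the solid part (tail 35 mm to -x; fitted bottle's axis 54 to +x). x along it to the notch, y through its thickness, z across its width. Starts on its long edge in a drawer slot, z up, x to the back, between rails 22 high.
- bottle_large: large amber glass bottle, 112 mm high, 44 mm across, empty (about 0.13 kg). Origin: centre of its foot, z up. Stands either under the nozzle or off to the left
- bottle_small: small amber glass bottle, 80 mm high, 32 mm across, empty (about 0.07 kg). Origin: centre of its foot, z up. Stands wherever the other bottle does not
- under_nozzle (a point): point on the bench right under the nozzle of the fixed filling stand, z up, x pointing from here to the stand's post. Nozzle tip 140 mm above the bench, boom at 200; the stand's black foot (18 high, 110 wide) begins 60 mm to +x, its post is 110 mm to +x, 218 high. The -x side is open
- cap_tray: bystander: white open tray of black caps, 130 x 100 x 45 mm, on the right of the bench; origin under its centre
- beaker: bystander: clear glass beaker, 72 mm across, 90 mm high, left of the stand; origin under its centre

How it is judged:
On the way:
1. the drawer has been pulled open (more than 120 mm) (value of joint unit_drawer0 above 0.12 m), for 0.1 s.
At the end, for the whole second after the job is handed in: Matching fork flat on the bench (origin under 13 mm high, within 0.08 rad), at rest, the bottle under the nozzle (within 30 mm) in its notch, 10 mm or less from its place along it, 8 mm across; both bottles upright (0.1 rad), moved under 15 mm; other fork within 90 mm of rack_mid (angle between each of bottle_large, bottle_small's own z axis and vertical below 0.1 rad and distance of each of bottle_large, bottle_small from where it was at the start of the episode below 0.015 m and ((horizontal distance between bottle_large and under_nozzle below 0.03 m and x of bottle_large in the frame of fork_large between 0.057 and 0.077 m and z of bottle_large in the frame of fork_large between -0.008 and 0.008 m and height (world z) of fork_large below 0.013 m and angle between the y axis of fork_large and the z axis of under_nozzle, either way round below 0.08 rad and linear speed of fork_large below 0.01 m/s and distance between fork_small and rack_mid below 0.09 m) or (horizontal distance between bottle_small and under_nozzle below 0.03 m and x of bottle_small in the frame of fork_small between 0.044 and 0.064 m and z of bottle_small in the frame of fork_small between -0.008 and 0.008 m and height (world z) of fork_small below 0.013 m and angle between the y axis of fork_small and the z axis of under_nozzle, either way round below 0.08 rad and linear speed of fork_small below 0.01 m/s and distance between fork_large and rack_mid below 0.09 m))); the robot touches nothing.
It fails at once if the large bottle is knocked over or carried off (tilted over 0.5 rad or moved over 60 mm) (angle between bottle_large's own z axis and vertical above 0.5 rad or distance of bottle_large from where it was at the start of the episode above 0.06 m).
It fails at once if the small bottle is knocked over or carried off (tilted over 0.5 rad or moved over 60 mm) (angle between bottle_small's own z axis and vertical above 0.5 rad or distance of bottle_small from where it was at the start of the episode above 0.06 m).
It fails at once if the tray of caps is shoved more than 40 mm or tipped over (distance of cap_tray from where it was at the start of the episode above 0.04 m or angle between cap_tray's own z axis and vertical above 0.5 rad).
It fails at once if the beaker is shoved more than 40 mm or tipped over (distance of beaker from where it was at the start of the episode above 0.04 m or angle between beaker's own z axis and vertical above 0.5 rad).
It also fails if it takes over 72 s, if anything falls off the work surface, if the arm or the gripper's body presses on something with over 40 N, if the wrist force passes 120 N, or if a joint passes its speed limit or range.

### The arm

A 6-joint arm with a two-finger parallel gripper is mounted at the origin on the work surface. World frame = base frame: x ahead of the robot, y to its left, z up, the work surface at z = 0. Lengths are in m, angles in rad, forces in N, time in s.
With the tool pointing down it reaches from about 0.4 to 0.825 m from the base axis. Payload 7 kg.
Tool frame: the origin (TCP) lies at the very end of the fingers, on their centre line; the grasp point (between the pads) lies 19 mm behind it (arm.grasp_offset is the distance from the TCP to the grasp point, in m); z points along the fingers, y is the line along which they close (so a half turn about z gives the same grasp; the last joint's range is limited). The gripper opens to 88 mm and grips with 3 to 60 N. Pads are 19 mm wide; open, the fingers measure 130 mm over their backs; the gripper's body (78 mm by 193 mm) begins 47 mm behind the grasp point.
Start: joints at [1.532, 0.359, 0.012, 0, -1.224, -0.288], TCP at [0.217, 0.639, 0.227] pointing down, gripper open.
Joint ranges: [-3.07, 3.07], [-1.43, 2.12], [-1.02, 1.25], [-3.03, 1.67], [-3.05, -0], [-3.03, 3.03]. Speed limits (rad/s): [2.39, 2.39, 3.01, 3.14, 3.14, 3.14].

### API

Orientations are given as [roll, pitch, yaw] about the fixed x, y, z axes, in that order (R = Rz(yaw) Ry(pitch) Rx(roll)).
In Python, from station import get_state, cams, arm, nets gives the robot as it stands.
- The arm moves only by the shell command python3 -m creep 'ROWS' [FORCE]. ROWS is a JSON object of lists of equal length, an entry for each row: "translation": the shift along the world's x, y, z in mm, a list of three; "spin": the turn about the world's z in rad; "gripper": the opening, from 0 (shut) to 1 (fully open). In form: {"translation": [[dx, dy, dz], ...], "spin": [spin, ...], "gripper": [gripper, ...]}. A call has 1 to 8 rows; each row shifts and turns the commanded pose from where the row before left it; what a row does not reach is not made up. A row lasts 1/10 s, in which the tool goes at most 50 mm and 8.59 degrees, less where a joint would pass 70% of its speed; a pose out of reach is approached as far as the arm can. A call is refused whole if a number of a shift passes 50 or a number of a turn 0.15, either way. A call with a gripper value outside its range is refused whole. The fingers move at their own pace and stop on an object; FORCE is the grip in N (left out, the last holds). Time passes only in rows, so rows that do not move let the fingers close. It gives the time, the measured TCP pose, the force, the opening and the grip force at its end, in the units of the state.
- get_state(): the state, without advancing time (a new reading comes with each control period).
- cams.grab_frame(name): name is "scene" or "top" or "wrist"; returns a dict with "img" (420x560x3 uint8, red, green, blue), "mtx" (3x3 intrinsics, pixels), "R" (3x3) and "t" (3): a world point X has camera coordinates R X + t. Camera axes: x right, y down, z forward; pixel columns grow to the right and rows downward; lengths in m; the calibration is good to about 2 mm. A picture is of the moment at which its call begins. There is no depth.
- arm.job_done(): hands the job in; it is judged then, once.
Trained networks look in the newest picture that a camera, given by its name, has taken for a name from the list of things; names that differ only in an ending like _2 or _b are one class to them, and where a whole thing is asked for, a point or a joint stands for the part that bears it (a point fixed in the world has none). Each returns a list of dicts, best first, with "confidence" (0 to 1); they miss things now and then, are a little off and sometimes report something else, mostly with a low value. They report only what shows in the picture. A call takes as long as a camera call.
- nets.search_frame(camera, label): "centre" ([x, y, z] in m, in world coordinates, good to about 4 mm: the middle of the surface that is visible of it).
- nets.pinpoint(camera, label): "centre" ([x, y, z] in m, in world coordinates, good to about 4 mm: a listed point, or the origin of a listed thing).
The state is a dict: "t": time; "q": joint angles; "qd": joint speeds; "joint_efforts": joint torques, N m; "eef_pos": TCP position; "ee_rot": TCP orientation; "force": force on the tool from outside, world axes, zero at the start; "moment": the same for the moment, N m; "width": finger opening in m; "gripper_force": force on a finger pad.
Only numpy, scipy, OpenCV 4.12 (cv2) and the standard library are available. Lean on these libraries where they do the work, as an engineer would, in place of code of your own. Each camera call takes 0.05 s, during which the arm holds its last target. There are 200 camera calls.

## Working session

There is one attempt and no reset: what is moved stays moved. The work goes in short steps, Python scripts to look and compute and a shell command to move; the robot and the scene stay as the last step left them, time stands still between calls to the robot, and variables do not carry over. Pictures are saved under pics/ and viewed, at most 13 in all, crops included, and the job is handed in when it is done.

```bash
mkdir -p pics; ls
cat > h.py <<'E'
from station import get_state, cams, arm, nets
import numpy as np, cv2
def save(cam,name):
    f=cams.grab_frame(cam); cv2.imwrite(f'pics/{name}.png',f['img'][:,:,::-1]); return f
def pin(cam,l,n=2,fn='pinpoint'):
    r=getattr(nets,fn)(cam,l); 
    print(cam,l,[(np.round(d['centre'],4).tolist(),round(d['confidence'],2)) for d in r[:n]])
E
python3 - <<'E'
from h import *
s=get_state(); print(s['t'],s['eef_pos'],s['ee_rot'],s['width'])
for c in('scene','top'):
    save(c,c+'0')
    for l in['unit_drawer0_handle','rack_mid','fork_large','fork_small','bottle_large','bottle_small','under_nozzle','cap_tray','beaker']: pin(c,l)
print(get_state()['t'])
E
```

```text
pics
0.0 [0.21654076 0.63881262 0.2256338 ] [ 3.13996129e+00 -1.34945901e-04 -3.26932413e-01] 0.08773274255697809
scene unit_drawer0_handle [([0.6249, -0.1951, 0.0634], 0.79), ([0.6915, 0.2012, -0.0021], 0.25)]
scene rack_mid [([0.45, 0.4444, -0.0021], 0.35)]
scene fork_large []
scene fork_small []
scene bottle_large [([0.689, 0.2, 0.0012], 0.67), ([0.6531, 0.3956, 0.0035], 0.6)]
scene bottle_small [([0.4453, 0.441, -0.0024], 0.78)]
scene under_nozzle []
scene cap_tray []
scene beaker [([0.6576, 0.3955, 0.0015], 0.91)]
top unit_drawer0_handle [([0.6235, -0.2019, 0.0642], 0.61), ([0.5238, -0.5381, 0.0004], 0.61)]
top rack_mid []
top fork_large []
top fork_small []
top bottle_large [([0.688, 0.1938, -0.0022], 0.59)]
top bottle_small []
top under_nozzle [([0.6899, 0.1972, -0.0035], 0.81)]
top cap_tray [([0.5261, -0.5387, 0.0005], 0.66)]
top beaker [([0.6543, 0.4013, 0.0021], 0.8)]
1.0
```

View pics/scene0.png

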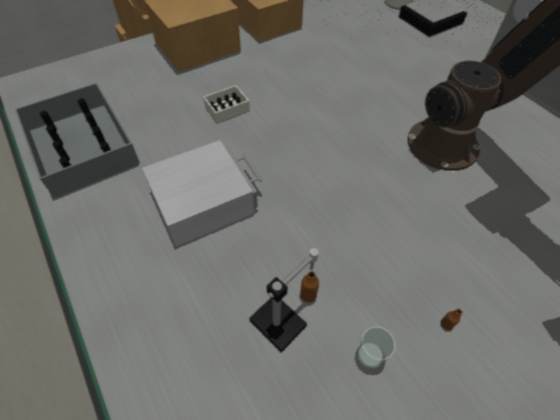

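View pics/top0.png

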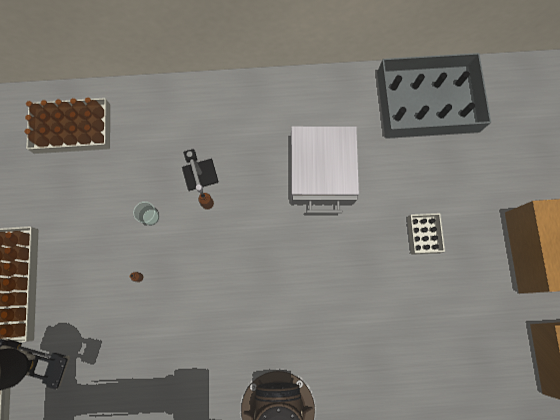

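The large bottle (amber, at (310,288) in scene and (205,200) in top) is under the nozzle. The small one is at (452,318) in scene, off to the left, so fork_large is the one to use. The drawer unit is roughly axis-aligned, with its handle at (323,210) in top. I'll get the yaws from the top picture and move to a wrist view of the bottle on the way.

```bash
cat >> h.py <<'E'
def ray(f,px,z):
    K,R,t=map(np.array,(f['mtx'],f['R'],f['t'])); t=t.ravel()
    d=R.T@np.linalg.solve(K,[px[0],px[1],1.]); o=-R.T@t
    return o+d*(z-o[2])/d[2]
def proj(f,X):
    K,R,t=map(np.array,(f['mtx'],f['R'],f['t'])); c=R@np.array(X,float)+t.ravel(); p=K@c; return p[:2]/p[2]
def rect(f,mask,z):
    n,l,st,c=cv2.connectedComponentsWithStats(mask.astype(np.uint8)); k=1+np.argmax(st[1:,4])
    y,x=np.where(l==k); b=cv2.boxPoints(cv2.minAreaRect(np.stack([x,y],1).astype(np.float32)))
    return b,np.array([ray(f,p,z) for p in b])
E
python3 - <<'E'
from h import *
f=cams.grab_frame('top'); g=f['img'].astype(int)
m=np.zeros(g.shape[:2],bool); m[110:198,270:380]=g[110:198,270:380].min(2)>165
b,P=rect(f,m,.102); print(np.round(b),np.round(P,3).tolist())
m=np.zeros(g.shape[:2],bool); m[155:195,178:225]=g[155:195,178:225].max(2)<45
b,P=rect(f,m,.018); print(np.round(b),np.round(P,3).tolist())
E
python3 -m creep '{"translation":[[33,-45,8],[33,-45,8],[33,-45,8],[33,-45,8],[33,-45,8],[33,-45,8],[33,-45,8],[33,-45,8]],"spin":[0.04,0.04,0.04,0.04,0.04,0.04,0.04,0.04],"gripper":[1,1,1,1,1,1,1,1]}'
python3 -m creep '{"translation":[[20,-40,0],[0,-40,0],[0,0,0],[0,0,0]],"spin":[0,0,0,0],"gripper":[1,1,1,1]}'
python3 - <<'E'
from h import *
f=save('wrist','w1')
for l in('bottle_large','under_nozzle'): pin('wrist',l)
s=get_state();print(s['t'],s['eef_pos'],s['ee_rot'],-np.array(f['R']).T@np.array(f['t']))
E
```

```text
[[292. 126.]
 [358. 126.]
 [358. 193.]
 [292. 193.]] [[0.916, -0.108, 0.102], [0.901, -0.331, 0.102], [0.668, -0.307, 0.102], [0.682, -0.091, 0.102]]
[[182. 166.]
 [190. 164.]
 [196. 188.]
 [188. 190.]] [[0.824, 0.283, 0.018], [0.829, 0.255, 0.018], [0.742, 0.236, 0.018], [0.737, 0.265, 0.018]]
t: 1.85
eef_pos: [0.4517, 0.3182, 0.2841]
ee_rot: [-3.141, -0.001, -0.005]
force: [1.4, 1.1, 0.6]
width: 0.0875
gripper_force: 0.0
t: 2.25
eef_pos: [0.4711, 0.2391, 0.2838]
ee_rot: [-3.141, -0.001, -0.009]
force: [0.6, 0.3, 0.2]
width: 0.0878
gripper_force: 0.0
wrist bottle_large []
wrist under_nozzle []
2.4 [0.47078344 0.24071862 0.28335954] [-3.14138595e+00 -9.57437712e-05 -6.01408180e-03] [0.5386876  0.23933423 0.4432803 ]
```

View pics/w1.png

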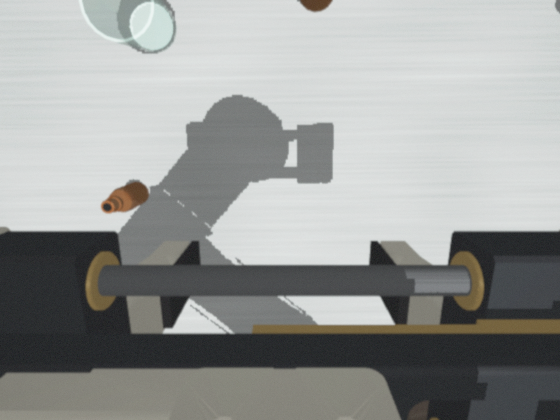

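The wrist camera looks down from 68 mm ahead of the TCP. The small bottle is at (125,200), and the large bottle's foot is only at the top edge (315,0). On to the drawer.

```bash
python3 -m creep '{"translation":[[8,-48,0],[8,-48,0],[8,-48,0],[8,-48,0],[8,-48,0],[8,-48,0],[8,-48,0],[8,-48,0]],"spin":[-0.01,-0.01,-0.01,-0.01,-0.01,-0.01,0,0],"gripper":[0,0,0,0,0,0,0,0]}' 
python3 -m creep '{"translation":[[0,-48,0],[0,-8,0],[0,0,0],[0,0,0]],"spin":[0,0,0,0],"gripper":[0,0,0,0]}'
python3 - <<'E'
from h import *
f=save('wrist','w2')
for i in range(2):
    pin('wrist','unit_drawer0_handle'); 
    if i==0: cams.grab_frame('wrist')
s=get_state();print(s['t'],s['eef_pos'],s['ee_rot'],s['width'])
np.savez('w2.npz',**f)
E
```

```text
t: 3.2
eef_pos: [0.5355, -0.145, 0.2833]
ee_rot: [3.142, -0.0, -0.065]
force: [1.9, 1.5, 0.0]
width: 0.0291
gripper_force: 0.0
t: 3.6
eef_pos: [0.5352, -0.1991, 0.283]
ee_rot: [-3.141, 0.001, -0.066]
force: [-0.0, 0.1, 0.0]
width: 0.0013
gripper_force: 0.0
wrist unit_drawer0_handle [([0.6226, -0.2015, 0.0629], 0.57)]
wrist unit_drawer0_handle [([0.6252, -0.1989, 0.0624], 0.76)]
3.8 [ 0.53517772 -0.19864931  0.2835607 ] [-3.14147510e+00 -4.80240043e-04 -6.46734397e-02] 0.0002501339584610409
```

View pics/w2.png

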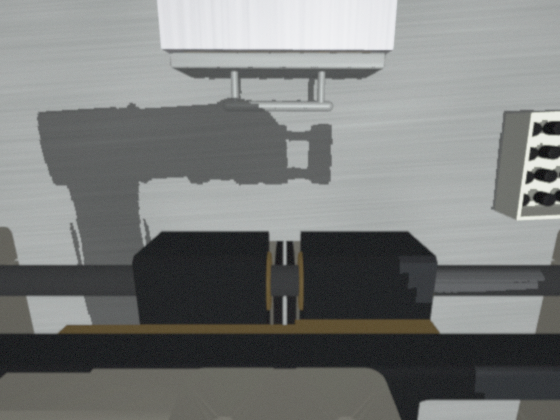

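The bar runs level at row 105, columns 224–332, with posts at 235 and 321. Since it is level, the tool's yaw matches the unit's.

Run:
```python
from h import *
f=np.load('w2.npz')
for z in(.06,.072): print(z,ray(f,(224,105),z),ray(f,(332,105),z),ray(f,(278,105),z))
print(ray(f,(278,50),.102), ray(f,(278,67),.07))
```

```text
0.06 [ 0.62539902 -0.13678938  0.06      ] [ 0.6175173  -0.25689892  0.06      ] [ 0.62145828 -0.19684231  0.06      ]
0.072 [ 0.62468999 -0.13885537  0.072     ] [ 0.6170556 -0.2551957  0.072    ] [ 0.62087291 -0.19702375  0.072     ]
[ 0.6693504  -0.20100206  0.102     ] [ 0.65918182 -0.19969037  0.07      ]
```

```bash
python3 -m creep '{"translation":[[40,0,-30],[40,-1,-30],[27,0,-30],[0,0,-40],[0,0,0],[0,0,-10],[0,0,-10],[0,0,0]],"spin":[0,0,0,0,0,0,0,0],"gripper":[0,0,0,0,0,0,0,0]}' 
python3 -m creep '{"translation":[[0,0,-10],[0,0,-10],[0,0,-10],[0,0,-10],[0,0,0]],"spin":[0,0,0,0,0],"gripper":[0,0,0,0,0]}'
python3 -m creep '{"translation":[[0,0,-10],[0,0,-10],[0,0,-10],[0,0,-10],[0,0,-3],[0,0,0]],"spin":[0,0,0,0,0,0],"gripper":[0,0,0,0,0,0]}'
```

```text
t: 4.6
eef_pos: [0.6416, -0.2008, 0.1339]
ee_rot: [-3.141, -0.001, -0.067]
force: [0.0, -0.2, 0.3]
width: 0.0004
gripper_force: 0.0
t: 5.1
eef_pos: [0.6406, -0.2009, 0.0911]
ee_rot: [-3.141, 0.003, -0.067]
force: [-1.5, -0.3, 1.1]
width: 0.0003
gripper_force: 0.0
t: 5.7
eef_pos: [0.6415, -0.201, 0.0495]
ee_rot: [3.142, 0.001, -0.067]
force: [-0.4, -0.3, 0.2]
width: 0.0005
gripper_force: 0.0
```

```bash
python3 -m creep '{"translation":[[-8,0.5,0],[-15,1,0],[-20,1.3,0],[-20,1.3,0],[-20,1.3,0],[-20,1.3,0],[-20,1.3,0],[-20,1.3,0]],"spin":[0,0,0,0,0,0,0,0],"gripper":[0,0,0,0,0,0,0,0]}' 
python3 -m creep '{"translation":[[-15,1,0],[-10,0.7,0],[-6,0.4,0],[-3,0.2,0],[0,0,0],[0,0,0]],"spin":[0,0,0,0,0,0],"gripper":[0,0,0,0,0,0]}'
```

```text
t: 6.5
eef_pos: [0.4988, -0.1916, 0.0512]
ee_rot: [-3.141, -0.003, -0.067]
force: [0.8, 1.2, -0.4]
width: 0.0004
gripper_force: 0.9
t: 7.1
eef_pos: [0.4651, -0.1895, 0.0503]
ee_rot: [3.142, 0.0, -0.067]
force: [0.0, -0.5, -0.7]
width: 0.0006
gripper_force: 0.0
```

```bash
python3 -m creep '{"translation":[[2,0,25],[0,0,50],[0,0,50],[0,0,50],[0,0,50],[0,0,30],[0,0,0],[0,0,0]],"spin":[0,0,0,0,0,0,0,0],"gripper":[0,0.4,0.4,0.4,0.4,0.4,0.4,0.4]}'
python3 - <<'E'
from h import *
f=save('wrist','w3'); np.savez('w3.npz',**f)
for l in('unit_drawer0_handle','rack_mid','fork_large','fork_small'): pin('wrist',l)
cams.grab_frame('top')
for l in('unit_drawer0_handle','rack_mid','fork_large','fork_small'): pin('top',l)
cams.grab_frame('scene')
for l in('rack_mid','fork_large','fork_small'): pin('scene',l)
s=get_state();print(s['t'],s['eef_pos'],s['ee_rot'],s['width'])
E
```

```text
t: 7.9
eef_pos: [0.4671, -0.1893, 0.3055]
ee_rot: [-3.141, -0.001, -0.067]
force: [0.4, -0.1, -1.0]
width: 0.0346
gripper_force: 0.0
wrist unit_drawer0_handle [([0.4485, -0.1874, 0.0653], 0.89)]
wrist rack_mid [([0.5467, -0.1946, 0.0231], 0.81)]
wrist fork_large [([0.5514, -0.1512, 0.0553], 0.93)]
wrist fork_small [([0.5493, -0.2329, 0.0506], 0.77)]
top unit_drawer0_handle [([0.4517, -0.1872, 0.0619], 0.64)]
top rack_mid [([0.6901, 0.1957, -0.0037], 0.69)]
top fork_large []
top fork_small []
scene rack_mid [([0.5503, -0.1912, 0.0199], 0.6), ([0.5548, -0.1519, 0.0554], 0.19)]
scene fork_large [([0.5569, -0.15, 0.0527], 0.85)]
scene fork_small [([0.5471, -0.2325, 0.0492], 0.81)]
8.6 [ 0.46682993 -0.18945167  0.30531279] [-3.14158850e+00  4.28710044e-05 -6.68242166e-02] 0.03538041665165118
```

View pics/w3.png

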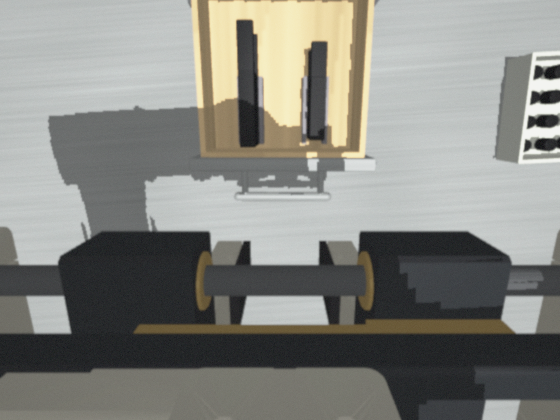

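The drawer is open. The large fork is on the left at columns 238–256, rows 20–147. The small one is on the right at columns 309–326.

Run:
```python
from h import *
f=np.load('w3.npz'); g=f['img'].astype(int)
for r in (40,60,90,120,140):
    row=g[r,228:270].max(1); print(r,row.tolist())
for z in(.08,.085): print(ray(f,(248,147),z),ray(f,(245,20),z))
```

```text
40 [241, 242, 242, 243, 244, 244, 243, 239, 201, 111, 64, 63, 61, 63, 63, 63, 64, 65, 62, 67, 65, 69, 64, 64, 58, 51, 64, 68, 88, 164, 232, 240, 240, 243, 244, 245, 245, 246, 245, 245, 245, 244]
60 [242, 241, 242, 243, 243, 244, 244, 243, 232, 151, 76, 64, 63, 66, 68, 67, 71, 69, 67, 71, 69, 69, 74, 73, 68, 58, 61, 68, 84, 144, 221, 243, 245, 245, 246, 246, 246, 246, 245, 245, 245, 245]
90 [241, 240, 240, 240, 242, 242, 243, 242, 235, 196, 113, 67, 64, 63, 64, 66, 68, 68, 68, 72, 68, 71, 71, 73, 70, 58, 41, 25, 34, 61, 120, 173, 180, 174, 158, 194, 242, 246, 246, 246, 245, 245]
120 [145, 149, 144, 143, 144, 146, 148, 149, 146, 137, 104, 63, 37, 33, 39, 38, 33, 36, 37, 37, 37, 37, 35, 35, 37, 35, 31, 32, 32, 35, 57, 79, 94, 95, 91, 105, 139, 156, 160, 160, 161, 161]
140 [145, 143, 144, 139, 142, 146, 144, 147, 147, 139, 123, 83, 50, 33, 31, 33, 35, 33, 32, 34, 33, 34, 31, 32, 36, 29, 33, 32, 27, 31, 48, 71, 92, 92, 90, 98, 128, 152, 160, 160, 159, 158]
[ 0.50977735 -0.14912184  0.08      ] [ 0.6416017  -0.15842111  0.08      ]
[ 0.51009868 -0.14969129  0.085     ] [ 0.6402108  -0.15886977  0.085     ]
```

```bash
python3 -m creep '{"translation":[[40,20,-40],[38,17.5,-50],[0,0,-45],[0,0,0],[0,0,-20],[0,0,-20],[0,0,-20],[0,0,0]],"spin":[0,0,0,0,0,0,0,0],"gripper":[0.4,0.4,0.4,0.4,0.4,0.4,0.4,0.4]}' 
python3 -m creep '{"translation":[[0,0,-15],[0,0,-15],[0,0,-15],[0,0,-12],[0,0,0]],"spin":[0,0,0,0,0],"gripper":[0.4,0.4,0.4,0.4,0.4]}'
python3 -m creep '{"translation":[[0,0,-3],[0,0,0],[0,0,0],[0,0,0],[0,0,0]],"spin":[0,0,0,0,0],"gripper":[0,0,0,0,0]}' 25
```

```text
t: 9.4
eef_pos: [0.5285, -0.1596, 0.1285]
ee_rot: [3.141, 0.002, -0.067]
force: [-0.3, 0.1, 0.0]
width: 0.0353
gripper_force: 0.0
t: 9.9
eef_pos: [0.5292, -0.1595, 0.0718]
ee_rot: [3.141, 0.001, -0.067]
force: [0.7, -0.1, -0.5]
width: 0.035
gripper_force: 0.1
t: 10.4
eef_pos: [0.5306, -0.1579, 0.0697]
ee_rot: [-3.14, -0.003, -0.067]
force: [0.3, 10.1, 3.7]
width: 0.0191
gripper_force: 24.9
```

The first rows were clipped, so the grip is off-centre and shallow. I'll re-grip.

```bash
python3 -m creep '{"translation":[[0,0,0],[0,0,0],[0,4,0],[8,1.5,0],[9,0,0],[0,0,-10],[0,0,-10],[0,0,0]],"spin":[0,0,0,0,0,0,0,0],"gripper":[0.38,0.38,0.38,0.38,0.38,0.38,0.38,0.38]}' 
python3 -m creep '{"translation":[[0,0,0],[0,0,0],[0,0,0],[0,0,0]],"spin":[0,0,0,0],"gripper":[0,0,0,0]}' 25
```

```text
t: 11.2
eef_pos: [0.5445, -0.1539, 0.0463]
ee_rot: [3.142, 0.004, -0.067]
force: [0.0, 0.2, -0.1]
width: 0.0334
gripper_force: 0.0
t: 11.6
eef_pos: [0.5465, -0.1536, 0.0488]
ee_rot: [-3.141, -0.001, -0.067]
force: [0.5, 1.6, -1.7]
width: 0.0178
gripper_force: 25.0
```

```bash
python3 -m creep '{"translation":[[0,0,15],[0,0,30],[0,0,40],[0,0,45],[0,0,0]],"spin":[0,0,0,0,0],"gripper":[0,0,0,0,0]}'
python3 -m creep '{"translation":[[-3,45,0],[-3,45,0],[-3,45,0],[-3,45,0],[-3,45,0],[-3,45,0],[-3,45,0],[-3,45,0]],"spin":[0.034,0.034,0.034,0.034,0.034,0.034,0.034,0.034],"gripper":[0,0,0,0,0,0,0,0]}' 
python3 -m creep '{"translation":[[0,0,0],[0,0,0]],"spin":[0,0],"gripper":[0,0]}'
python3 - <<'E'
from h import *
save('scene','s1'); pin('scene','fork_large'); pin('scene','fork_small')
f=save('wrist','w4'); np.savez('w4.npz',**f)
for l in('bottle_large','under_nozzle'): pin('wrist',l)
f=cams.grab_frame('top'); print(ray(f,(200,172),.018)); pin('top','fork_large')
s=get_state();print(s['t'],s['eef_pos'],s['ee_rot'],s['width'])
cv2.imwrite('pics/c1.png',np.hstack([cv2.imread('pics/s1.png')[180:420,200:520],cv2.imread('pics/w4.png')[:240]]))
E
```

```text
t: 12.1
eef_pos: [0.5498, -0.1545, 0.1854]
ee_rot: [3.141, -0.011, -0.066]
force: [0.8, 0.8, -2.4]
width: 0.0179
gripper_force: 25.0
t: 12.9
eef_pos: [0.5215, 0.2077, 0.1784]
ee_rot: [3.142, 0.0, 0.207]
force: [1.8, -1.0, -2.3]
width: 0.0179
gripper_force: 25.0
t: 13.1
eef_pos: [0.5216, 0.207, 0.1779]
ee_rot: [3.141, 0.001, 0.207]
force: [-0.6, -0.5, -2.2]
width: 0.0177
gripper_force: 25.0
scene fork_large [([0.5301, 0.2092, 0.1827], 0.97)]
scene fork_small [([0.5493, -0.2305, 0.0491], 0.71), ([0.5306, -0.5393, 0.0061], 0.27)]
wrist bottle_large [([0.6927, 0.2011, 0.003], 0.67)]
wrist under_nozzle []
[0.79928048 0.22153165 0.018     ]
top fork_large [([0.5261, 0.205, 0.1803], 0.52)]
13.5 [0.52246863 0.20535132 0.17875016] [-3.14156148e+00 -1.01048379e-04  2.03974540e-01] 0.01783422406736442
```

View pics/s1.png

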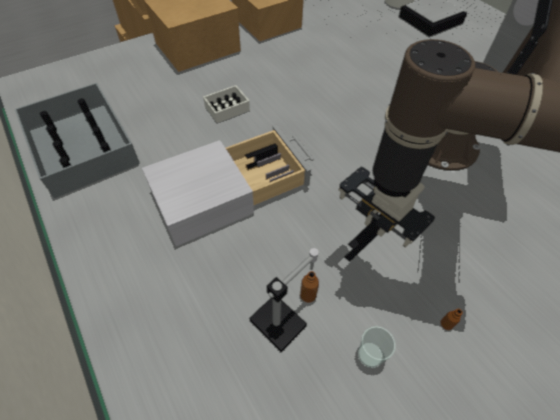

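The fork is held level, pointing past (350,258) toward the bottle at (310,288). The small fork is still in the drawer. Next I lower it to the bench.

```bash
python3 -m creep '{"translation":[[-5,0,-40],[-5,0,-40],[-5,0,-35],[0,0,-15],[0,0,-5],[0,0,-5],[0,0,-4],[0,0,0]],"spin":[0,0,0,0,0,0,0,0],"gripper":[0,0,0,0,0,0,0,0]}'
python3 -m creep '{"translation":[[0,0,-2],[0,0,-1],[0,0,-1],[0,0,0]],"spin":[0,0,0,0],"gripper":[0,0,0,0]}'
```

```text
t: 14.3
eef_pos: [0.5077, 0.2063, 0.0351]
ee_rot: [-3.141, -0.001, 0.205]
force: [0.4, -0.1, -2.5]
width: 0.0181
gripper_force: 25.0
t: 14.7
eef_pos: [0.5073, 0.2062, 0.0307]
ee_rot: [-3.142, -0.0, 0.205]
force: [-0.2, -0.3, -2.3]
width: 0.0179
gripper_force: 25.0
```

```bash
python3 -m creep '{"translation":[[0,0,-1],[0,0,-1],[0,0,0]],"spin":[0,0,0],"gripper":[0,0,0]}'
python3 -m creep '{"translation":[[0,0,-1],[0,0,-1],[0,0,0]],"spin":[0,0,0],"gripper":[0,0,0]}'
```

```text
t: 15.0
eef_pos: [0.5072, 0.2061, 0.0285]
ee_rot: [3.141, 0.0, 0.205]
force: [-0.5, 0.2, -3.3]
width: 0.018
gripper_force: 25.0
t: 15.3
eef_pos: [0.5073, 0.2062, 0.0268]
ee_rot: [3.142, -0.0, 0.205]
force: [-0.8, -0.3, 0.3]
width: 0.0179
gripper_force: 25.0
```

```bash
python3 -m creep '{"translation":[[0,0,0],[0,0,0],[0,0,0],[0,0,30],[0,0,45],[0,0,10],[-5,24,0],[-5,25,0]],"spin":[0,0,0,0,0,0,0,0],"gripper":[0.35,0.35,0.35,0.35,0.35,0.35,0,0]}'
python3 -m creep '{"translation":[[0,0,0],[0,0,-30],[0,0,-30],[0,0,-7],[0,0,0]],"spin":[0,0,0,0,0],"gripper":[0,0,0,0,0]}'
python3 -m creep '{"translation":[[2,-10,0],[1.6,-8,0],[1,-5,0],[1,-5,0],[1,-5,0],[1,-5,0],[1,-5,0],[0,0,0]],"spin":[0,0,0,0,0,0,0,0],"gripper":[0,0,0,0,0,0,0,0]}'
python3 - <<'E'
from h import *
save('scene','s2'); pin('scene','fork_large')
E
```

```text
t: 16.1
eef_pos: [0.4976, 0.2555, 0.1126]
ee_rot: [-3.14, -0.002, 0.204]
force: [0.0, 0.4, 0.4]
width: 0.0201
gripper_force: 0.0
t: 16.6
eef_pos: [0.4968, 0.2543, 0.0437]
ee_rot: [3.14, 0.002, 0.205]
force: [0.3, -0.2, 0.4]
width: 0.0003
gripper_force: 0.0
t: 17.4
eef_pos: [0.5059, 0.2115, 0.0446]
ee_rot: [3.141, 0.0, 0.205]
force: [0.8, -0.3, -0.0]
width: 0.0002
gripper_force: 0.0
scene fork_large [([0.525, 0.1765, 0.0231], 0.63)]
```

View pics/s2.png

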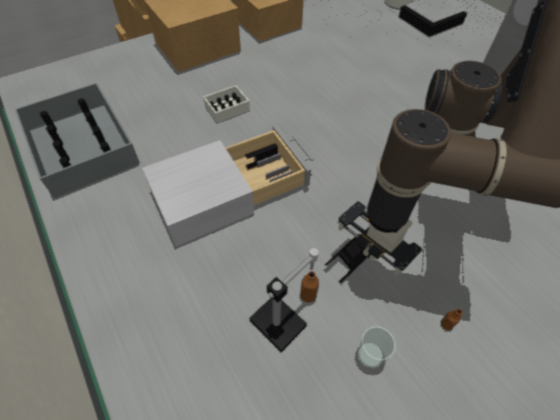

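The fork appears flat, with both arms showing at about (345,265). I'll rise and measure it.

```bash
python3 -m creep '{"translation":[[0,0,40],[-5,0,48],[-15,-8,45],[-15,-8,45],[-15,-8,45],[0,-8,20],[0,0,0],[0,0,0]],"spin":[0,0,0,0,0,0,0,0],"gripper":[0,1,1,1,1,1,1,1]}'
python3 - <<'E'
from h import *
f=save('wrist','w5'); np.savez('w5.npz',**f); pin('wrist','fork_large'); pin('wrist','bottle_large')
s=get_state();print(s['t'],s['eef_pos'],s['ee_rot'],s['width'])
g=np.load('w4.npz')['img'].astype(int); m=(g[...,0]-g[...,2]>50)
a=cv2.imread('pics/w5.png')[:235]; b=cv2.imread('pics/w4.png')[:235]
cv2.imwrite('pics/c2.png',np.vstack([a,b]))
E
```

```text
t: 18.3
eef_pos: [0.4557, 0.1803, 0.2878]
ee_rot: [-3.141, -0.001, 0.205]
force: [0.0, 0.7, -1.0]
width: 0.0509
gripper_force: 0.0
wrist fork_large [([0.5231, 0.168, 0.0107], 0.63)]
wrist bottle_large []
18.45 [0.45550327 0.18006018 0.28623412] [3.14050984e+00 2.27222730e-03 2.05236930e-01] 0.06295172253910833
```

View pics/c2.png

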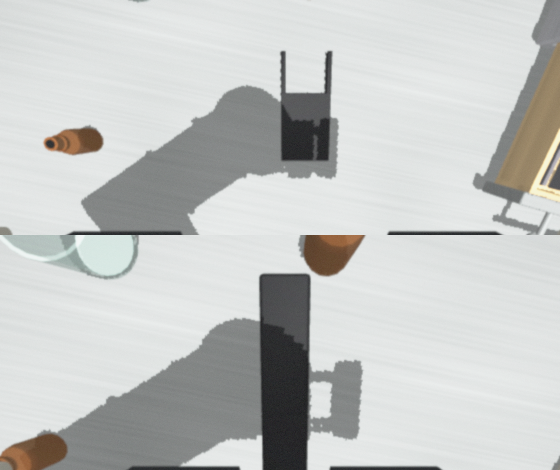

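In w5 the fork lies flat: columns 281–331, rows 50–160, with the notch away from the robot. In w4 the large bottle's foot has its near edge at about (328,40).

Run:
```python
from h import *
f=np.load('w5.npz'); g=f['img'].astype(int)
for r in (60,100,150): 
    c=np.where(g[r,265:345].max(1)<90)[0]+265; print(r,c.min(),c.max())
for p in((281.5,158),(330.5,158),(281,52),(331,52),(306,160)): print(p,np.round(ray(f,p,.018),4))
F=np.load('w4.npz'); g=F['img'].astype(int); m=(g[...,0]-g[...,2]>40); m[:,:280]=0; m[60:]=0
for r in (2,8,15,20,25,30,35,38,40,42): 
    c=np.where(m[r])[0]; print(r,c.min() if len(c) else 0,c.max() if len(c) else 0)
# fit foot circle: predict lower outline of r=22 cylinder for candidate centre
from scipy.optimize import minimize
obs=np.array([[ (c.min()+c.max())/2 for c in [np.where(m[r])[0]]][0] for r in range(0,1)])
def sil(c):
    a=np.linspace(0,2*np.pi,120); P=[proj(F,(c[0]+.022*np.cos(t),c[1]+.022*np.sin(t),z)) for z in(0,.06) for t in a]
    M=np.zeros((640,560),np.uint8); cv2.fillConvexPoly(M,cv2.convexHull(np.int32(np.round(np.array(P)*8+[0,800]))),1,cv2.LINE_8,3); return M[100:520]
best=min(((np.abs(sil((x,y))[2:60,290:400]-m[2:60,290:400].astype(int)).sum(),x,y) for x in np.arange(.675,.705,.001) for y in np.arange(.18,.215,.001)))
print(best)
```

```text
60 282 330
100 299 327
150 281 328
(281.5, 158) [0.4771 0.1897 0.018 ]
(330.5, 158) [0.4901 0.1272 0.018 ]
(281, 52) [0.6012 0.2159 0.018 ]
(331, 52) [0.6135 0.157  0.018 ]
(306, 160) [0.4811 0.1579 0.018 ]
2 307 362
8 305 359
15 305 354
20 305 350
25 307 347
30 310 344
35 314 338
38 319 333
40 0 0
42 0 0
(np.int64(69), np.float64(0.6920000000000001), np.float64(0.201))
```

```bash
python3 -m creep '{"translation":[[15,-4,-40],[15,-4,-40],[15,-4,-40],[6.5,-4,-40],[0,0,-40],[0,0,-30],[0,0,0],[0,0,0]],"spin":[0,0,0,0,0,0,0,0],"gripper":[1,1,1,1,1,1,1,1]}'
python3 -m creep '{"translation":[[0,0,-15],[0,0,-15],[0,0,-10],[0,0,-7],[0,0,0],[0,0,0]],"spin":[0,0,0,0,0,0],"gripper":[1,1,1,1,1,1]}'
```

```text
t: 19.25
eef_pos: [0.5073, 0.1639, 0.0572]
ee_rot: [3.14, 0.002, 0.206]
force: [0.1, -0.3, 1.0]
width: 0.0875
gripper_force: 0.0
t: 19.85
eef_pos: [0.5078, 0.1644, 0.0113]
ee_rot: [-3.141, -0.001, 0.206]
force: [-0.3, 0.0, -1.1]
width: 0.0876
gripper_force: 0.0
```

```bash
python3 -m creep '{"translation":[[0,0,-4],[0,0,-2.5],[0,0,0]],"spin":[0,0,0],"gripper":[1,1,1]}'
python3 -m creep '{"translation":[[0,0,0],[0,0,0],[0,0,0],[0,0,0],[0,0,0]],"spin":[0,0,0,0,0],"gripper":[0.6,0.6,0.6,0.6,0.6]}' 12
python3 - <<'E'
from h import *
f=cams.grab_frame('wrist'); np.savez('w6.npz',**f); save('scene','s3'); pin('scene','fork_large');pin('wrist','bottle_large')
cv2.imwrite('pics/w6.png',f['img'][:,:,::-1])
s=get_state();print(s['t'],s['eef_pos'],s['ee_rot'],s['width'])
E
```

```text
t: 20.15
eef_pos: [0.5073, 0.164, 0.0039]
ee_rot: [3.141, 0.0, 0.205]
force: [-0.5, 0.8, -0.3]
width: 0.0877
gripper_force: 0.0
t: 20.65
eef_pos: [0.5075, 0.1642, 0.0042]
ee_rot: [-3.142, -0.0, 0.205]
force: [-0.7, 0.1, 0.5]
width: 0.0617
gripper_force: 12.0
scene fork_large [([0.5262, 0.1687, 0.009], 0.57)]
wrist bottle_large []
20.85 [0.50743847 0.16416297 0.00420575] [-3.14156087e+00 -8.30938565e-05  2.05200101e-01] 0.06169310199903338
```

View pics/w6.png

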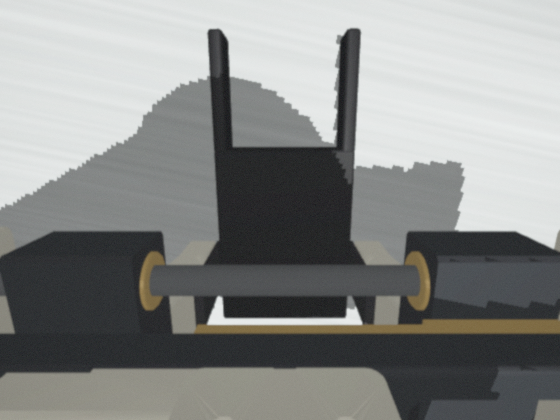

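Run:
```python
from h import *
f=np.load('w6.npz'); R=f['R']; print(np.round(R,3).tolist(), -R.T@f['t'])
y=.2052; c,s=np.cos(y),np.sin(y); T=np.array([.5074,.1642,0])
for px in((209,30),(360,30),(213,147),(355,147),(284,147),(218,240),(351,240),(284,317)):
    for z in(.018,):
        P=ray(f,px,z)-T; print(px,z,np.round([P[0]*c+P[1]*s,-P[0]*s+P[1]*c],4))
```

```text
[[0.204, -0.979, 0.0], [-0.947, -0.198, 0.254], [-0.249, -0.052, -0.967]] [0.57371415 0.17900923 0.1636453 ]
(209, 30) 0.018 [0.1037 0.0313]
(360, 30) 0.018 [ 0.1038 -0.0295]
(213, 147) 0.018 [0.0574 0.0322]
(355, 147) 0.018 [ 0.0574 -0.03  ]
(284, 147) 0.018 [0.0574 0.0011]
(218, 240) 0.018 [0.0141 0.0322]
(351, 240) 0.018 [ 0.0142 -0.0305]
(284, 317) 0.018 [-0.027   0.0011]
```

```bash
python3 -m creep '{"translation":[[10,1.6,0],[10,1.6,0],[10,1.6,0],[10,1.6,0],[9.5,1.4,0],[0,0,0],[0,0,0]],"spin":[0,0,0,0,0,0,0],"gripper":[0.6,0.6,0.6,0.6,0.6,0.6,0.6]}'
python3 - <<'E'
from h import *
f=cams.grab_frame('wrist'); np.savez('w7.npz',**f);pin('wrist','bottle_large')
cv2.imwrite('pics/w7.png',f['img'][:,:,::-1])
s=get_state();print(s['t'],s['eef_pos'],s['ee_rot'],s['width'],s['force'])
E
```

```text
t: 21.55
eef_pos: [0.5582, 0.1724, 0.0042]
ee_rot: [-3.141, -0.002, 0.205]
force: [0.7, 0.6, 0.8]
width: 0.0622
gripper_force: 12.0
wrist bottle_large []
21.65 [0.55740819 0.17217692 0.00421903] [-3.14129909e+00 -1.03112295e-03  2.05272233e-01] 0.06176457989103175 [2.17212253 0.14595459 0.28538182]
```

View pics/w7.png

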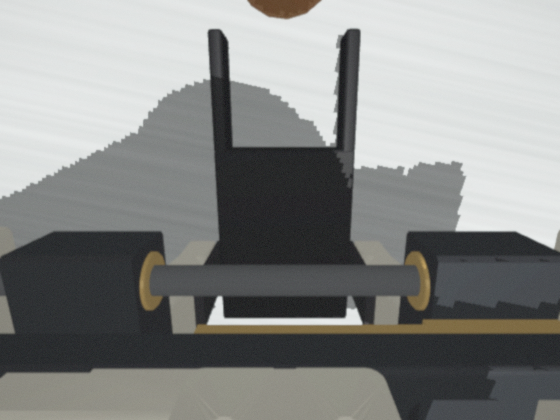

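The bottle's near edge shows at (285,17), centred between the arms at 209 and 360. The lateral alignment is good.

Run:
```python
from h import *
f=np.load('w7.npz'); y=.2052; c,s=np.cos(y),np.sin(y); T=np.array([.5574,.1722,0])
for px in((285,18),(284,147)):
    P=ray(f,px,0.0 if px[1]<50 else .018)-T; print(px,np.round([P[0]*c+P[1]*s,-P[0]*s+P[1]*c],4))
g=f['img'].astype(int); m=g[...,0]-g[...,2]>40
for r in(1,6,12): 
    q=np.where(m[r])[0]; print(r,q.min(),q.max())
```

```text
(285, 18) [0.1139 0.0007]
(284, 147) [0.0581 0.0011]
1 250 317
6 255 312
12 264 305
```

```bash
python3 -m creep '{"translation":[[7.8,1.6,0],[7.8,1.6,0],[0,0,0]],"spin":[0,0,0],"gripper":[0.6,0.6,0.6]}'
python3 -m creep '{"translation":[[5.9,1.2,0],[5.9,1.2,0],[5.9,1.2,0],[5.9,1.2,0],[0,0,0]],"spin":[0,0,0,0,0],"gripper":[0.6,0.6,0.6,0.6,0.6]}'
python3 -m creep '{"translation":[[5,1,0],[4,0.8,0],[3.5,0.8,0],[0,0,0]],"spin":[0,0,0,0],"gripper":[0.6,0.6,0.6,0.6]}'
python3 - <<'E'
from h import *
f=cams.grab_frame('wrist'); np.savez('w8.npz',**f)
cv2.imwrite('pics/w8.png',f['img'][:,:,::-1])
s=get_state();print(s['t'],s['eef_pos'],s['ee_rot'],s['width'],s['force'])
E
```

```text
t: 21.95
eef_pos: [0.5733, 0.1754, 0.0042]
ee_rot: [-3.142, -0.001, 0.205]
force: [1.8, -0.9, 1.6]
width: 0.0621
gripper_force: 12.0
t: 22.45
eef_pos: [0.5965, 0.1799, 0.0042]
ee_rot: [3.142, -0.0, 0.205]
force: [0.5, -1.1, 2.2]
width: 0.0622
gripper_force: 12.0
t: 22.85
eef_pos: [0.6084, 0.1824, 0.0042]
ee_rot: [3.141, 0.0, 0.205]
force: [-1.7, -1.0, 4.4]
width: 0.0618
gripper_force: 12.0
22.9 [0.60845131 0.18240092 0.00418206] [3.14148835e+00 1.52955948e-04 2.05139596e-01] 0.061552029265997704 [-1.71341196 -0.77156195  4.44151819]
```

View pics/w8.png

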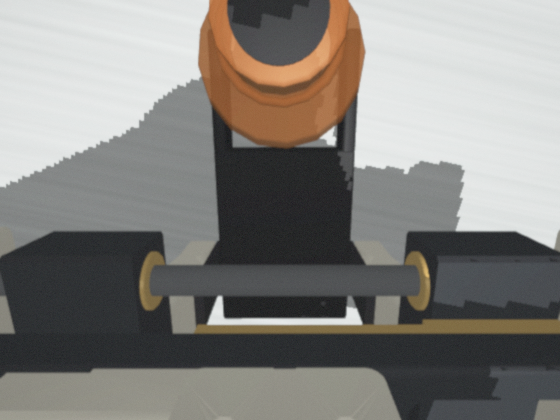

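The bottle sits in the notch, with its near edge at row ~145 against the notch bottom at row 147. I'll nudge it 1.5 mm further, release, back off and lift.

```bash
python3 -m creep '{"translation":[[1.5,0.3,0],[0,0,0],[0,0,0],[0,0,0],[0,0,0],[0,0,0]],"spin":[0,0,0,0,0,0],"gripper":[0.6,0.6,1,1,1,1]}'
python3 -m creep '{"translation":[[-10,-2,0],[-20,-4.1,0],[-30,-6.2,0],[-30,-6.2,5],[-10,-2,30],[0,0,45],[0,0,45],[0,0,0]],"spin":[0,0,0,0,0,0,0,0],"gripper":[1,1,1,1,1,1,1,1]}'
python3 -m creep '{"translation":[[0,0,45],[0,0,45],[0,0,45],[0,0,20],[0,0,0],[0,0,0]],"spin":[0,0,0,0,0,0],"gripper":[1,1,1,1,1,1]}'
python3 - <<'E'
from h import *
a=save('scene','s4')['img']
for l in('fork_large','bottle_large','bottle_small','fork_small','rack_mid'): pin('scene',l,1)
f=cams.grab_frame('wrist')['img']
for l in('fork_large','bottle_large'): pin('wrist',l,1)
v=np.vstack([cv2.resize(a[200:360,240:480],(560,373)),f[:220]])
cv2.imwrite('pics/c4.png',v[:,:,::-1])
s=get_state();print(s['t'],s['eef_pos'],s['force'])
E
```

```text
t: 23.5
eef_pos: [0.6101, 0.1829, 0.0039]
ee_rot: [-3.142, 0.0, 0.205]
force: [0.8, 0.3, -1.2]
width: 0.0856
gripper_force: 0.0
t: 24.3
eef_pos: [0.5128, 0.1641, 0.1356]
ee_rot: [-3.138, -0.01, 0.207]
force: [-0.7, 1.1, -0.4]
width: 0.0874
gripper_force: 0.0
t: 24.9
eef_pos: [0.5094, 0.1623, 0.2839]
ee_rot: [-3.141, -0.0, 0.205]
force: [0.4, -1.2, -1.3]
width: 0.0875
gripper_force: 0.0
scene fork_large [([0.6259, 0.1851, 0.0113], 0.78)]
scene bottle_large [([0.6908, 0.1996, -0.0004], 0.64)]
scene bottle_small [([0.4467, 0.4419, -0.0003], 0.8)]
scene fork_small [([0.5483, -0.2296, 0.0501], 0.65)]
scene rack_mid [([0.5491, -0.1887, 0.0196], 0.66)]
wrist fork_large [([0.6239, 0.1874, 0.0083], 0.84)]
wrist bottle_large [([0.6912, 0.1985, 0.0003], 0.91)]
25.35 [0.51005375 0.16227343 0.28370852] [-0.6878754   0.26277099  0.28428816]
```

View pics/c4.png

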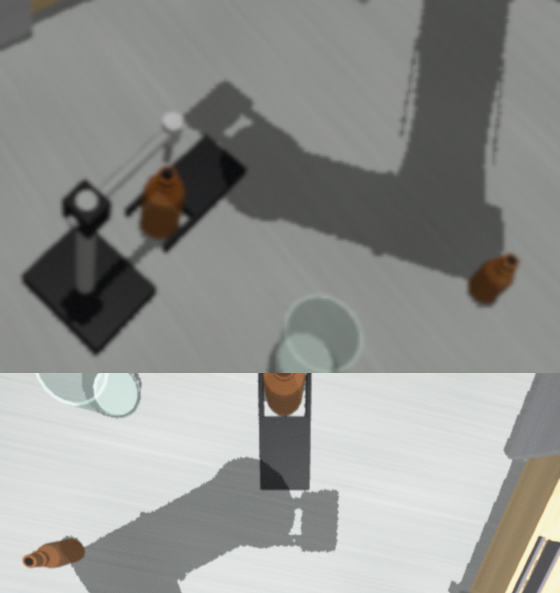

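The fork lies flat and the bottle stands upright between its arms: (160,200) in the scene crop, and (285,395) in the wrist crop against the notch bottom at row 415. The measured distance from fork origin to bottle axis is about 67 mm, and everything else is in place.

```bash
python3 -c "from station import arm; print(arm.job_done())"
```

```text
the job is handed in; nothing more can be done
None
```

I handed the job in at about 25 s: the large fork lies flat around the large bottle, which still stands under the nozzle, and the last pictures showed nothing else out of place (no verdict came back).

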